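# Square up the slumped phones and close the rack keeper

## Robot

A 7-joint arm with a two-finger parallel gripper is mounted at the origin on a cart in front of the work surface, level with it; the furniture and walls round the work are solid. World frame = base frame: x ahead of the robot, y to its left, z up, the work surface at z = 0. Lengths are in m, angles in rad, forces in N, time in s.
With the tool pointing down it reaches from about 0.35 to 0.9 m from the base axis. Payload 8.1 kg.
Tool frame: the origin (TCP) lies midway between the tips of the shut fingers; the grasp point (between the pads) lies arm.tcp_to_grasp behind it (arm.tcp_to_grasp is the distance from the TCP to the grasp point, in m); z points along the fingers, y is the line along which they close (so a half turn about z gives the same grasp; the last joint's range is limited). The gripper opens to 92 mm and grips with 3 to 60 N. Pads are 19 mm wide; open, the fingers measure 130 mm over their backs; the gripper's body (75 mm by 190 mm) begins 47 mm behind the grasp point.
Start: joints at [-0.103, 0.434, 0.025, 1.573, -0.012, 1.134, -0.075], TCP at [0.625, -0, 0.188] pointing down, gripper open.
Joint ranges: [-2.62, 2.62], [-0.44, 2.09], [-1.27, 1.32], [0.08, 2.57], [-1.32, 4.46], [0.12, 2], [-2.74, 2.74]. Speed limits (rad/s): [2.22, 2.22, 3.01, 3.01, 3.14, 3.14, 3.14].

## Interface

Orientations are given as a rotation vector (axis times angle).
In Python, from cell import observe, get_image, arm gives the robot as it stands. The module is installed in compiled form; this text tells all that it offers.
- The arm moves only by the tool drive_tool, never from a script. Its argument "steps" is a list of rows, each a list of 5 numbers: the closure, from 0 (fully open) to 1 (shut), then the shift along the world's x, y, z in mm, then the turn about the world's z in rad. In form: [[hand, x, y, z, roll], ...]. A call has 1 to 20 rows; each row shifts and turns the commanded pose from where the row before left it; what a row does not reach is not made up. A row lasts 1/12 s, in which the tool goes at most 41.7 mm and 7.16 degrees, less where a joint would pass 70% of its speed; a pose out of reach is approached as far as the arm can. A call with a gripper value outside its range is refused whole. The fingers move at their own pace and stop on an object; "grip_force" is the grip in N (left out, the last holds). Time passes only in rows, so rows that do not move let the fingers close. It gives the time, the measured TCP pose, the force, the opening and the grip force at its end, in the units of the state.
- observe(): the state, without advancing time (a new reading comes with each control period).
- get_image(name): name is "scene" or "side" or "wrist"; returns a dict with "image" (480x640x3 uint8, red, green, blue), "vfov" (degrees; the focal length in pixels is half the picture's height over the tangent of half this angle, whatever the lens; pixels are square), "cx", "cy" (the principal point, pixels), "xyz" and "attitude" of the camera in the world. Camera axes: x right, y down, z forward; pixel columns grow to the right and rows downward; lengths in m; the calibration is good to about 2 mm. A picture is of the moment at which its call begins. There is no depth.
- arm.sign_off(): hands the job in; it is judged then, once.
The state is a dict: "clock": time; "joints": joint angles; "dq": joint speeds; "joint_efforts": joint torques, N m; "position": TCP position; "ee_rot": TCP orientation; "force": force on the tool from outside, world axes, zero at the start; "ft_torque": the same for the moment, N m; "width": opening from 0.0 (shut) to 1.0 (fully open); "gripper_force": force on a finger pad.
Only numpy, scipy, OpenCV 4.12 (cv2) and the standard library are available. Lean on these libraries where they do the work, as an engineer would, in place of code of your own. Each camera call takes 0.05 s, during which the arm holds its last target. There are 200 camera calls.

## Task

The four phones in the grey rack have slumped forward against its front wall. Gently push the row upright and tight against the backstop, square it by pushing the phone ends flush against the side fence, then swing the hinged steel keeper over the row and fully down; leave the loupe and the tools round the rack where they lie.

Things in the scene. Friction and masses are not known exactly. Their poses are not given: they have to be found in the camera images.
- cradle: Grey steel phone rack, fixed. Origin: middle of the line where floor meets backstop. Reclined 0.17 rad about y: x runs back and slightly down, y left along the backstop, z up along it and slightly back. In this frame (mm): floor z = 0, x -76 to 0; backstop face x = 0. 22 above the bench at the origin. Phones flat on the backstop stay by their weight. Right side (-y) is open.
- backstop_top (a point): Middle of the top of the backstop's face, cradle (0, 0, 76) mm. The backstop is 4 mm thick, y -64 to 74, with the keeper's hinge pin along its top at cradle x = 6, z = 76.
- fence (a point): Top edge, middle, of the side fence at the left end of the rack, cradle (-33, 70, 48) mm: its face is the plane y = +70, x -68 to 2, from the floor to z = 48. The phones' left ends belong flush against it.
- front_notch (a point): Foot of the front wall, middle, cradle (-66, 0, 0) mm. The wall is 4 mm thick (x -64 to -68), top at z = 37, and has a 60 mm wide thumb notch down to the floor (y -30 to 30) through which fingers reach the front phone. The floor here is 33 mm above the bench.
- keeper (a joint): Keeper: 0.07 kg steel frame hinged along y on top of the backstop. Rad: 0 = closed on its stop, arms forward; 1.57 upright; 2.4 leaning back, open. Stiff hinge (0.03 N m): stays where left. Closed, its front strip hangs down to z = 53 with inner face at cradle x = -37, its end plate (x -19 to -40) to z = 55, inner face y = -73: about 5 mm play round a row that is upright, tight and squared.
- keeper_bar (a point): Middle of the keeper's rolled front edge: round bar, 8 mm diameter, 130 mm long, along cradle y, to push or pinch. At angle q it is at cradle x = 6 - 44.5 cos q + 2 sin q, y = -12, z = 76 + 44.5 sin q + 2 cos q (mm). From it the front strip stands out 24 mm (down when closed, forward and up when open). Between bar and hinge the frame is open, but for arms at y = 50 and -75.
- loupe: Black loupe, 38 mm across, 34 high, standing on the mat, left before the rack; origin under its centre. Leave it.
- driver_red: Red screwdriver, 146 mm long, 12 high, lying before the rack; origin under its centre. Leave it.
- tweezers_bent: Bent tweezers, 115 mm long, 12 high, lying behind the rack; origin under its centre. Leave it.
- rack_phone1: Dark phone, 138 x 67 x 8 mm, 0.14 kg, on its long edge in the rack, number 1 from the backstop. Origin: centre of its back face; x along its length (to the open end, cradle -y), y along its width (up), z out of the screen (to the front). Starts slumped about 34 degrees forward, its end 1 to 20 mm short of the fence. Stored right, origin at cradle x = 0, y = 1, z = 34 mm.
- rack_phone2: Black phone, 138 x 67 x 8 mm, 0.14 kg, on its long edge in the rack, number 2 from the backstop. Origin: centre of its back face; x along its length (to the open end, cradle -y), y along its width (up), z out of the screen (to the front). Starts slumped about 34 degrees forward, its end 1 to 20 mm short of the fence. Stored right, origin at cradle x = -8, y = 1, z = 34 mm.
- rack_phone3: White-bezelled phone, 138 x 67 x 8 mm, 0.14 kg, on its long edge in the rack, number 3 from the backstop. Origin: centre of its back face; x along its length (to the open end, cradle -y), y along its width (up), z out of the screen (to the front). Starts slumped about 34 degrees forward, its end 1 to 20 mm short of the fence. Stored right, origin at cradle x = -16, y = 1, z = 34 mm.
- rack_phone4: Dark phone, 138 x 67 x 8 mm, 0.14 kg, on its long edge in the rack, number 4 from the backstop. Origin: centre of its back face; x along its length (to the open end, cradle -y), y along its width (up), z out of the screen (to the front). Starts slumped about 34 degrees forward, its end 1 to 20 mm short of the fence. Stored right, origin at cradle x = -24, y = 1, z = 34 mm.

How it is judged:
At the end, for the whole second after the job is handed in: All four phones stand at rest on the rack floor, within 0.08 rad of parallel to the backstop, packed against it (at most 5 mm of slack in the row), ends within 4 mm of the side fence; the keeper is down to within 0.06 rad of its stop (angle between the z axis of each of rack_phone1, rack_phone2, rack_phone3, rack_phone4 and the x axis of cradle, either way round below 0.08 rad and x of rack_phone1 in the frame of cradle between -0.029 and 0.004 m and y of rack_phone1 in the frame of cradle between -0.0035 and 0.005 m and z of rack_phone1 in the frame of cradle between 0.03 and 0.038 m and linear speed of each of rack_phone1, rack_phone2, rack_phone3, rack_phone4 below 0.02 m/s and x of rack_phone2 in the frame of cradle between -0.029 and 0.004 m and y of rack_phone2 in the frame of cradle between -0.0035 and 0.005 m and z of rack_phone2 in the frame of cradle between 0.03 and 0.038 m and x of rack_phone3 in the frame of cradle between -0.029 and 0.004 m and y of rack_phone3 in the frame of cradle between -0.0035 and 0.005 m and z of rack_phone3 in the frame of cradle between 0.03 and 0.038 m and x of rack_phone4 in the frame of cradle between -0.029 and 0.004 m and y of rack_phone4 in the frame of cradle between -0.0035 and 0.005 m and z of rack_phone4 in the frame of cradle between 0.03 and 0.038 m and value of joint keeper below 0.06 rad); the robot touches nothing.
It fails at once if a phone is pressed by the fingers with more than 40 N (contact force between the fingers and rack_phone1 above 40 N or contact force between the fingers and rack_phone2 above 40 N or contact force between the fingers and rack_phone3 above 40 N or contact force between the fingers and rack_phone4 above 40 N).
It fails at once if the loupe, the red screwdriver or the bent tweezers are moved by more than 15 mm (distance of any of loupe, driver_red, tweezers_bent from where it was at the start of the episode above 0.015 m).
It also fails if it takes over 58 s, if anything falls off the work surface, if the arm or the gripper's body presses on something with over 40 N, if the wrist force passes 120 N, or if a joint passes its speed limit or range.

## Working session

There is one attempt and no reset: what is moved stays moved. The work goes in short steps, Python scripts to look and compute and a tool call to move; the robot and the scene stay as the last step left them, time stands still between calls to the robot, and variables do not carry over. Pictures are saved under pics/ and viewed, at most 10 in all, crops included, and the job is handed in when it is done.

Besides the shell and the picture viewer there is one more tool, called by a JSON object that holds its "method" and its "body". drive_tool: Moves the arm, as the interface text tells. Its arguments: {"type":"object","properties":{"steps":{"type":"array"},"grip_force":{"type":"number"}},"required":["steps"]}

```bash
mkdir -p pics; cat > h.py <<'E'
import numpy as np, cv2, json
from cell import observe, get_image, arm
def snap(n,f):
    d=get_image(n); cv2.imwrite(f'pics/{f}.png',d['image'][:,:,::-1])
    np.save(f'pics/{f}.npy',{k:v for k,v in d.items()},allow_pickle=True); return d
def load(f): return np.load(f'pics/{f}.npy',allow_pickle=True).item()
E
python3 - <<'E'
from h import *
for n in ['scene','side','wrist']:
    d=snap(n,n+'0'); print(n,d['vfov'],d['cx'],d['cy'],d['xyz'],d['attitude'])
print(observe(),arm.tcp_to_grasp)
E
```

```text
scene 44.566440880104864 315.5121194111591 238.02542695745075 [-0.01923313 -0.51640888  0.4588718 ] [-1.88834897  0.79003611 -0.52936484]
side 52.127307297447885 324.41339546444897 246.45043141632476 [ 0.5315213  -0.74194523  0.48999704] [-2.02940790e+00 -1.63692478e-03 -1.62409442e-02]
wrist 68.80751835802943 323.55467181715113 240.26320350739906 [0.62429218 0.06927727 0.3837321 ] [ 2.87806597e+00 -5.96509194e-05 -3.59956661e-03]
{'clock': 0.15, 'joints': array([-0.10261711,  0.4350438 ,  0.0249375 ,  1.57384581, -0.01160229,
        1.13396199, -0.07505796]), 'dq': array([-4.97567246e-04, -2.33329678e-03,  1.01277638e-03, -3.68996196e-03,
        4.43087398e-04,  6.65832036e-05, -2.42150957e-03]), 'joint_efforts': array([ 9.13879558e-04, -6.68263149e+01,  9.85680185e-01, -3.14695251e+01,
       -6.03506877e-02,  3.94195947e-02,  8.07748006e-05]), 'position': array([ 6.24602512e-01, -1.47650843e-05,  1.87453076e-01]), 'ee_rot': array([-2.22090269e+00, -2.22095419e+00,  1.32843894e-03]), 'force': array([-0.95218866, -0.61623993,  0.59717743]), 'ft_torque': array([ 0.00592076,  0.02617449, -0.0397323 ]), 'gripper_force': 0.0, 'width': 1.0007592427554712} 0.0188
```

View pics/scene0.png

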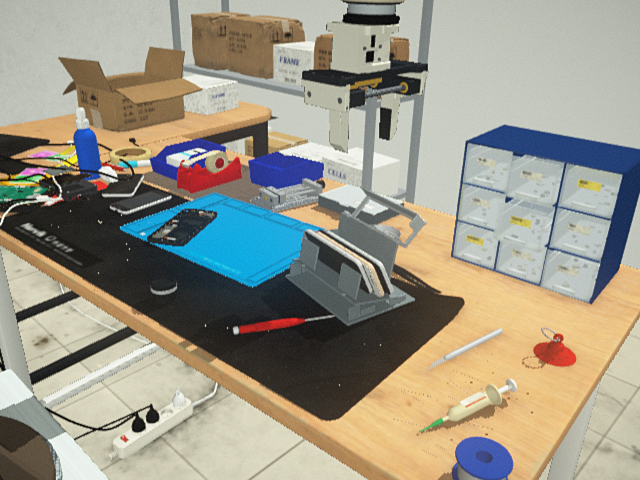

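View pics/side0.png

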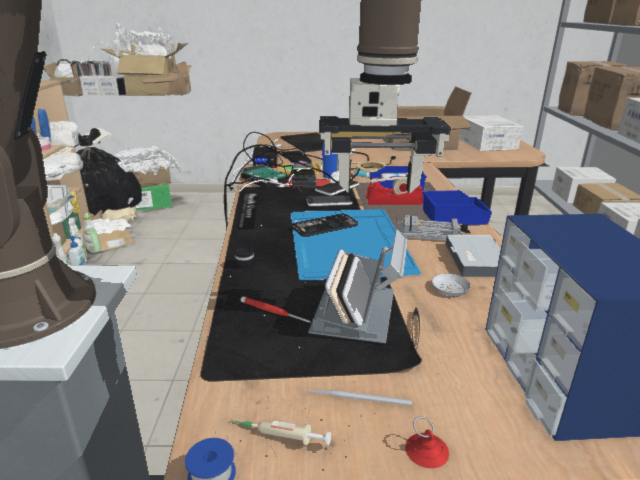

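```bash
python3 - <<'E'
import cv2
a=cv2.imread('pics/scene0.png')[190:335,220:440]; cv2.imwrite('pics/c0.png',cv2.resize(a,None,fx=3.6,fy=3.6,interpolation=cv2.INTER_CUBIC))
a=cv2.imread('pics/side0.png')[220:365,230:430]; cv2.imwrite('pics/c1.png',cv2.resize(a,None,fx=4,fy=4,interpolation=cv2.INTER_CUBIC))
E
```

```text
(no output)
```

View pics/c0.png

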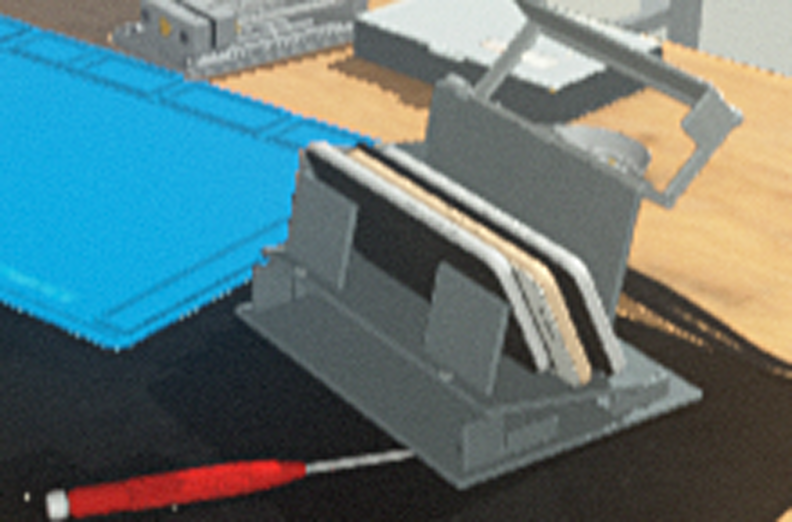

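View pics/c1.png

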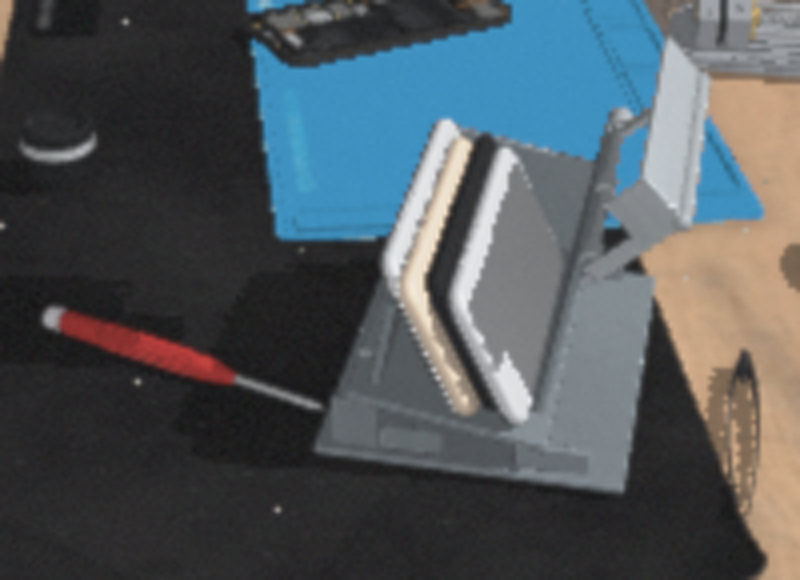

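View pics/wrist0.png

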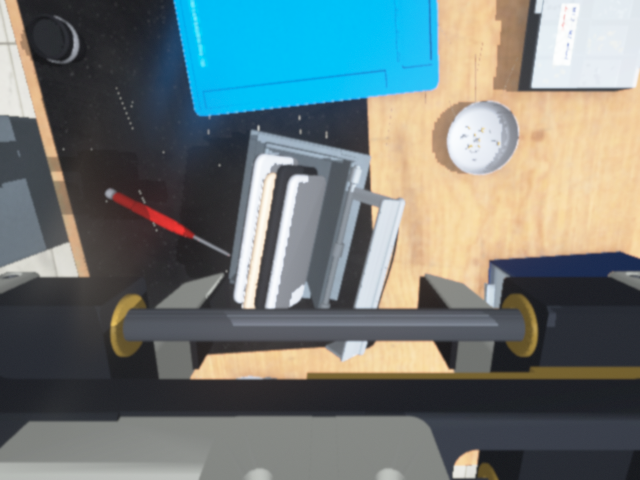

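The rack shows in scene at about (290-415, 205-325), in side at (310-395, 250-340), and in wrist at (230-400, 130-350). The phones lean forward and the keeper is open. I'll fit x, y and yaw to the known corners: backstop top ends at scene (341,212) and (398,243), and notch corners at (319,246), (316,270), (341,263) and (339,293).

```bash
cat >> h.py <<'E'
from scipy.spatial.transform import Rotation as R
from scipy.optimize import least_squares
def proj(d,P):
    P=np.atleast_2d(P); f=240/np.tan(np.radians(d['vfov'])/2)
    c=R.from_rotvec(d['attitude']).inv().apply(P-np.array(d['xyz'])); return c[:,:2]/c[:,2:]*f+[d['cx'],d['cy']]
def c2w(p,q): # p=(x,y,yaw) ; q cradle mm
    return (R.from_euler('z',p[2])*R.from_euler('y',0.17)).apply(np.atleast_2d(q)/1000.)+[p[0],p[1],.022]
def bar(q): return np.array([6-44.5*np.cos(q)+2*np.sin(q),-12,76+44.5*np.sin(q)+2*np.cos(q)])
E
python3 - <<'E'
from h import *
S=load('scene0');D=load('side0');W=load('wrist0')
q=np.array([[0,74,76],[2,-64,76],[-68,30,37],[-68,30,0],[-68,-30,37],[-68,-30,0]],float)
u=np.array([[437,80],[640,192],[357,203],[345,290],[437,262],[427,370]])/3.6+[220,190]
r=least_squares(lambda p:(proj(S,c2w(p,q))-u).ravel(),[.6,-.2,-.15]); p=r.x
print(p,np.round(r.fun.reshape(-1,2),1).tolist()); np.save('p.npy',p)
pts=np.vstack([q,[[-68,70,48],[2,70,48],[0,-64,0],[-76,-64,0],[6,74,76],[6,-64,76]],[bar(2.4)+[0,s,0] for s in(-65,65)]])
for n,d in zip(('scene0','side0','wrist0'),(S,D,W)):
    im=cv2.imread(f'pics/{n}.png'); 
    for i,x in enumerate(proj(d,c2w(p,pts))): cv2.circle(im,tuple(int(round(v*1)) for v in x),0,[(0,0,255),(0,255,0)][i%2],-1)
    x=proj(d,c2w(p,pts)).mean(0).astype(int); a=im[max(x[1]-75,0):x[1]+85,max(x[0]-85,0):x[0]+85]
    cv2.imwrite(f'pics/o_{n}.png',cv2.resize(a[:160],(266*1,250)) if 0 else cv2.resize(a[:160,:170],None,fx=2.3,fy=2.3,interpolation=cv2.INTER_NEAREST))
a=[cv2.imread(f'pics/o_{n}.png') for n in('side0','wrist0')]
h=min(x.shape[0] for x in a); cv2.imwrite('pics/o.png',np.hstack([x[:h] for x in a]))
E
```

```text
[ 0.61726103 -0.01469519 -0.2132648 ] [[0.1, 0.8], [1.3, 1.0], [-0.4, 2.2], [-1.0, 0.3], [0.8, 1.4], [-0.9, -5.3]]
```

View pics/o.png

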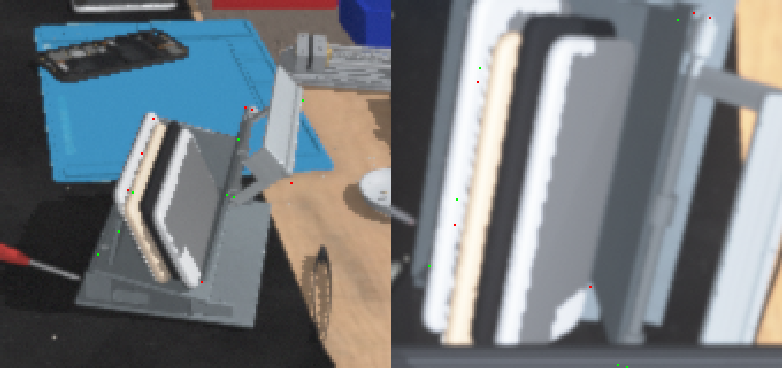

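{"method": "drive_tool", "body": {"steps": [[1,0,-30,10,0],[1,0,-30,10,0],[1,0,-30,10,0],[1,0,0,0,0],[1,0,0,0,0]]}}

```text
clock: 0.57
position: [0.625, -0.0928, 0.2184]
ee_rot: [2.225, 2.216, -0.0]
force: [0.4, 0.2, -0.7]
width: 0.687
gripper_force: 0.0
```

```bash
python3 - <<'E'
from h import *
d=snap('wrist','wrist1'); snap('scene','scene1'); snap('side','side1')
p=np.load('p.npy'); x=proj(d,c2w(p,[[-33,0,40]]))[0].astype(int);print(x, observe()['position'],d['xyz'])
x0=max(x[0]-100,0);y0=max(x[1]-100,0);print(x0,y0)
a=d['image'][y0:y0+190,x0:x0+200,::-1]; cv2.imwrite('pics/w1.png',cv2.resize(a,None,fx=3,fy=3,interpolation=cv2.INTER_CUBIC))
E
```

```text
[289 130] [ 0.62477962 -0.08850781  0.21747149] [ 0.62465881 -0.02330437  0.41474661]
189 30
```

View pics/w1.png

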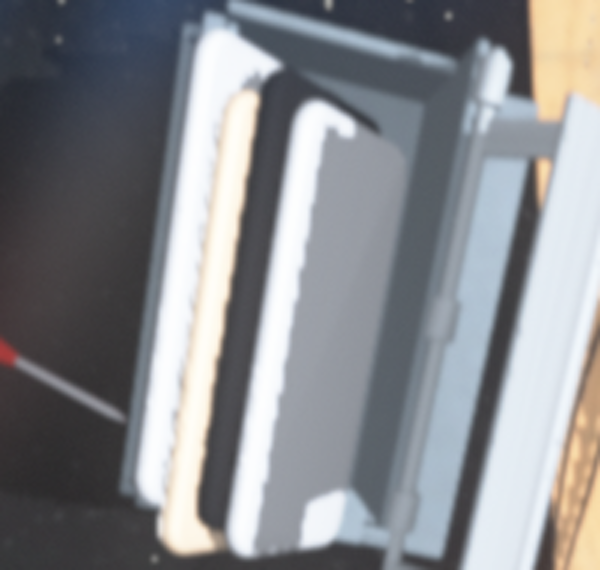

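```bash
python3 - <<'E'
from h import *
S=load('scene0');W=load('wrist1')
q=np.array([[0,74,76],[2,-64,76],[-68,30,37],[-68,-30,37]],float)
u=np.array([[437,80],[640,192],[357,203],[437,262]])/3.6+[220,190]
qw=np.array([[-68,70,48],[0,-64,76],[0,-64,0],[0,74,76]],float)
uw=np.array([[227,12],[383,527],[352,487],[474,45]])/3+[189,30]
f=lambda p:np.r_[(proj(S,c2w(p,q))-u).ravel(),(proj(W,c2w(p,qw))-uw).ravel()]
for sub in (slice(0,8),slice(8,16),slice(0,16)):
    r=least_squares(lambda p:f(p)[sub],[.6,-.02,-.2]); print(r.x.round(4),r.fun.reshape(-1,2).round(1).tolist())
np.save('p.npy',r.x);p=r.x
pts=np.array([[-68,70,48],[0,-64,76],[0,-64,0],[0,74,76],[-64,30,37],[-64,-30,37],bar(2.4)+[0,-65,0],bar(2.4)+[0,65,0],[6,74,76],[6,-64,76]])
print(((proj(W,c2w(p,pts))-[189,30])*3).round().tolist())
E
```

```text
[ 0.6204 -0.0113 -0.2261] [[0.4, -0.4], [0.4, -0.2], [-0.7, 0.6], [-0.1, -0.2]]
[ 0.6177 -0.0125 -0.2042] [[-0.7, 0.6], [-0.7, 1.3], [-0.2, 1.1], [1.5, -2.3]]
[ 0.6179 -0.0125 -0.2069] [[-0.9, 0.3], [0.5, 0.3], [-1.2, 1.8], [0.2, 0.9], [-0.2, 0.4], [-0.7, 1.3], [-0.2, 1.0], [2.0, -2.2]]
[[226.0, 13.0], [381.0, 531.0], [351.0, 490.0], [480.0, 38.0], [219.0, 170.0], [189.0, 369.0], [520.0, 617.0], [635.0, 142.0], [501.0, 44.0], [400.0, 534.0]]
```

{"method": "drive_tool", "body": {"steps": [[1,-10,10,0,0.124],[1,-10,10,0,0.124],[1,-10,10,0,0.124],[1,-10,10,0,0.124],[1,-10,10,0,0.124],[1,-10,10,0,0.124],[1,-10,10,0,0.124],[1,-10,10,0,0.124],[1,-10,10,0,0.124],[1,-10,9,0,0.124],[1,-2,0,0,0.124],[1,0,0,-20,0],[1,0,0,-20,0],[1,0,0,-20,0],[1,0,0,-20,0],[1,0,0,-20,0],[1,0,0,0,0],[1,0,0,0,0]]}}

```text
clock: 2.22
position: [0.522, 0.01, 0.1174]
ee_rot: [-0.321, -3.122, -0.0]
force: [-0.3, 0.1, 0.6]
width: -0.002
gripper_force: 0.0
```

```bash
python3 - <<'E'
from h import *
o=observe();print(o['position'],R.from_rotvec(o['ee_rot']).as_matrix().round(3).tolist())
a=[snap(n,n+'2')['image'] for n in('scene','side')]
p=[.618,-.0125,-.205]
c=[]
for n,i in zip(('scene2','side2'),a):
    x=proj(load(n),c2w(p,[[-40,0,40]]))[0].astype(int);print(x-[95,95])
    c.append(cv2.resize(i[x[1]-95:x[1]+85,x[0]-95:x[0]+85,::-1],(400,400),interpolation=cv2.INTER_CUBIC))
cv2.imwrite('pics/v2.png',np.hstack(c))
E
```

```text
[0.52198672 0.01003481 0.11739252] [[-0.979, 0.204, -0.003], [0.204, 0.979, 0.0], [0.003, -0.0, -1.0]]
[249 157]
[255 181]
```

View pics/v2.png

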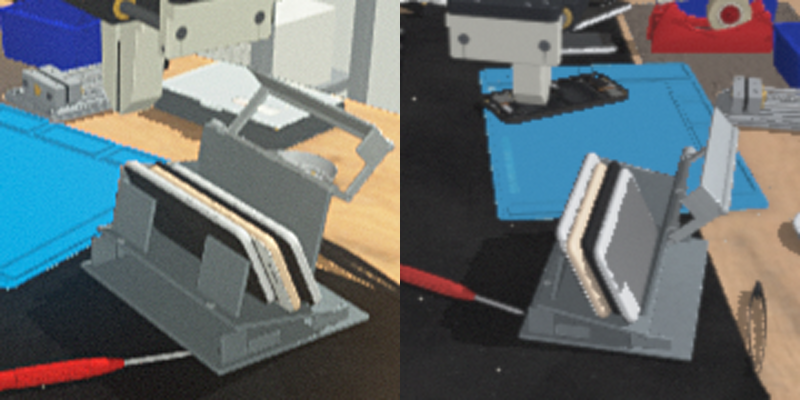

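Finger is in front of the notch, and the rack pose agrees to about 2 mm. Next I descend and push in gently.

{"method": "drive_tool", "body": {"steps": [[1,-0.5,-2.5,-20,0],[1,0,0,-20,0],[1,0,0,-20,0],[1,0,0,-17,0],[1,0,0,0,0],[1,3.9,-0.8,0,0],[1,3.9,-0.8,0,0],[1,3.9,-0.8,0,0],[1,3.9,-0.8,0,0],[1,2.9,-0.6,0,0],[1,2.9,-0.6,0,0],[1,2.9,-0.6,0,0],[1,2.0,-0.4,0,0]]}}

```text
clock: 3.4
position: [0.5491, 0.001, 0.0411]
ee_rot: [-0.324, -3.125, -0.0]
force: [-0.5, -0.1, 0.7]
width: 0.003
gripper_force: 0.5
```

{"method": "drive_tool", "body": {"steps": [[1,2.0,-0.4,0,0],[1,2.0,-0.4,0,0],[1,2.0,-0.4,0,0]]}}

```text
clock: 3.65
position: [0.555, -0.0002, 0.041]
ee_rot: [-0.324, -3.125, -0.0]
force: [0.1, 0.1, -0.2]
width: 0.003
gripper_force: 0.3
```

{"method": "drive_tool", "body": {"steps": [[1,2.0,-0.4,0,0],[1,2.0,-0.4,0,0],[1,2.0,-0.4,0,0]]}}

```text
clock: 3.9
position: [0.5611, -0.0014, 0.041]
ee_rot: [0.325, 3.125, 0.0]
force: [-0.3, 0.8, 0.7]
width: -0.001
gripper_force: 0.1
```

{"method": "drive_tool", "body": {"steps": [[1,2.0,-0.4,0,0],[1,2.0,-0.4,0,0],[1,2.0,-0.4,0,0]]}}

```text
clock: 4.15
position: [0.5671, -0.0026, 0.041]
ee_rot: [0.324, 3.125, 0.0]
force: [0.2, -0.3, 0.6]
width: 0.007
gripper_force: 0.0
```

```bash
cat >> h.py <<'E'
def look(tag,vs=('scene','side'),c=(-40,0,40)):
    r=[]
    for n in vs:
        d=snap(n,n+tag); x=proj(d,c2w([.618,-.0125,-.205],[c]))[0].astype(int); x0,y0=x-[85,85]; print(n,x0,y0)
        r.append(cv2.resize(d['image'][max(y0,0):y0+170,max(x0,0):x0+170,::-1],(400,400),interpolation=cv2.INTER_CUBIC))
    cv2.imwrite(f'pics/v{tag}.png',np.hstack(r))
E
python3 -c "
from h import *
look('3')"
```

```text
scene 259 167
side 265 191
```

View pics/v3.png

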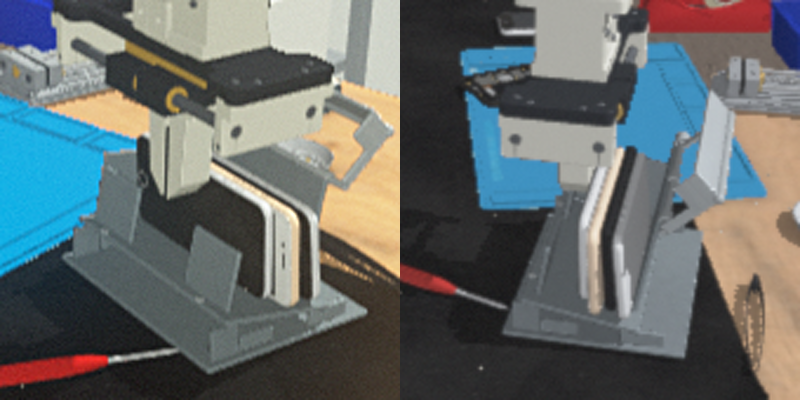

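The row is nearly upright and moving with the finger. I'll go on until the force rises.

{"method": "drive_tool", "body": {"steps": [[1,2.0,-0.4,-0.3,0],[1,2.0,-0.4,-0.3,0],[1,2.0,-0.4,-0.3,0],[1,0,0,0,0]]}}

```text
clock: 4.58
position: [0.5733, -0.0039, 0.0401]
ee_rot: [0.325, 3.124, 0.0]
force: [1.2, -0.6, 0.0]
width: 0.006
gripper_force: 0.0
```

{"method": "drive_tool", "body": {"steps": [[1,1.5,-0.3,-0.3,0],[1,1.5,-0.3,-0.3,0],[1,0,0,0,0]]}}

```text
clock: 4.83
position: [0.5761, -0.0044, 0.0395]
ee_rot: [0.325, 3.125, 0.0]
force: [0.8, -0.1, -0.1]
width: 0.008
gripper_force: 0.0
```

{"method": "drive_tool", "body": {"steps": [[1,1.0,-0.2,0,0],[1,1.0,-0.2,0,0],[1,0,0,0,0]]}}

```text
clock: 5.08
position: [0.578, -0.0048, 0.0395]
ee_rot: [0.325, 3.125, 0.0]
force: [0.2, -0.1, 0.9]
width: 0.007
gripper_force: 0.0
```

{"method": "drive_tool", "body": {"steps": [[1,1.0,-0.2,0,0],[1,0.5,-0.1,0,0],[1,0,0,0,0]]}}

```text
clock: 5.33
position: [0.5795, -0.0051, 0.0396]
ee_rot: [0.324, 3.125, 0.0]
force: [-0.9, -1.0, 0.0]
width: 0.006
gripper_force: 0.0
```

{"method": "drive_tool", "body": {"steps": [[1,0.5,-0.1,0,0],[1,0.5,-0.1,0,0],[1,0,0,0,0]]}}

```text
clock: 5.58
position: [0.5804, -0.0053, 0.0395]
ee_rot: [0.324, 3.125, 0.0]
force: [0.4, -0.0, 0.8]
width: 0.003
gripper_force: 0.0
```

{"method": "drive_tool", "body": {"steps": [[1,0.5,-0.1,0,0],[1,0.5,-0.1,0,0],[1,0,0,0,0]]}}

```text
clock: 5.83
position: [0.5814, -0.0054, 0.0396]
ee_rot: [0.324, 3.125, 0.0]
force: [0.7, -0.2, -0.3]
width: 0.003
gripper_force: 0.0
```

{"method": "drive_tool", "body": {"steps": [[1,0.5,-0.1,0,0],[1,0.5,-0.1,0,0],[1,0,0,0,0]]}}

```text
clock: 6.08
position: [0.5824, -0.0057, 0.0396]
ee_rot: [0.324, 3.125, 0.0]
force: [-0.4, 0.5, 0.9]
width: 0.003
gripper_force: 0.0
```

{"method": "drive_tool", "body": {"steps": [[1,0.5,-0.1,0,0],[1,0.5,-0.1,0,0],[1,0,0,0,0]]}}

```text
clock: 6.33
position: [0.5835, -0.0059, 0.0395]
ee_rot: [0.324, 3.125, 0.0]
force: [-0.9, 0.1, 0.2]
width: 0.005
gripper_force: 0.0
```

{"method": "drive_tool", "body": {"steps": [[1,0.5,-0.1,0,0],[1,0.5,-0.1,0,0],[1,0,0,0,0]]}}

```text
clock: 6.58
position: [0.5839, -0.006, 0.0394]
ee_rot: [-0.324, -3.124, 0.0]
force: [-1.1, 0.8, 0.4]
width: 0.005
gripper_force: 0.8
```

{"method": "drive_tool", "body": {"steps": [[1,0.5,-0.1,0,0],[1,0.5,-0.1,0,0],[1,0,0,0,0]]}}

```text
clock: 6.83
position: [0.5842, -0.006, 0.0393]
ee_rot: [-0.324, -3.123, 0.0]
force: [-5.8, 1.2, 3.6]
width: 0.002
gripper_force: 2.8
```

```bash
python3 -c "
from h import *
look('4')
for i in range(3): print(observe()['force'])"
```

```text
scene 259 167
side 265 191
[-4.00295877  0.31288025  2.2591542 ]
[-4.00295877  0.31288025  2.2591542 ]
[-4.00295877  0.31288025  2.2591542 ]
```

Firm contact of about 6 N, so the row is tight. I retreat, go round to the open right side and push the ends toward the fence.

{"method": "drive_tool", "body": {"steps": [[1,-4,1,0,0],[1,-15,3,0,0],[1,-15,3,0,0],[1,-15,3,0,0],[1,0,0,35,0],[1,0,0,35,0],[1,0,0,35,0],[1,0,0,36,0],[1,11,-33,0,0],[1,11,-33,0,0],[1,11,-33,0,0],[1,11,-34,0,0],[1,0,0,0,0],[1,0,0,-35,0],[1,0,0,-35,0],[1,0,0,-25,0],[1,0,0,-25,0],[1,0,0,0,0],[1,0,0,0,0]]}}

```text
clock: 8.52
position: [0.5797, -0.129, 0.06]
ee_rot: [-0.324, -3.123, -0.0]
force: [0.1, 0.5, 1.4]
width: 0.004
gripper_force: 0.0
```

```bash
python3 -c "
from h import *
print(observe()['position'])
look('5',('wrist','side'),(-16,-40,60))"
```

```text
[ 0.5797009  -0.12902744  0.06004057]
wrist 393 212
side 278 197
```

View pics/v5.png

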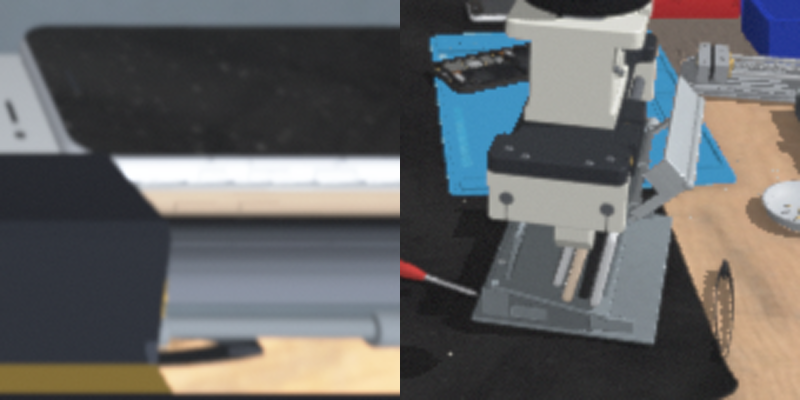

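Row stands flat on the backstop and the finger is in line with the stack ends. Next, push toward the fence.

{"method": "drive_tool", "body": {"steps": [[1,0.6,2.9,0,0],[1,0.6,2.9,0,0],[1,0.6,2.9,0,0],[1,0.6,2.9,0,0],[1,0.6,2.9,0,0],[1,0.4,2,0,0],[1,0.4,2,0,0],[1,0.4,2,0,0],[1,0.4,2,0,0],[1,0.4,2,0,0]]}}

```text
clock: 9.45
position: [0.5853, -0.1046, 0.0605]
ee_rot: [-0.325, -3.125, -0.0]
force: [0.2, 0.1, 0.2]
width: 0.006
gripper_force: 0.0
```

{"method": "drive_tool", "body": {"steps": [[1,0.4,2,0,0],[1,0.2,1,0,0],[1,0.2,1,0,0],[1,0,0,0,0]]}}

```text
clock: 9.78
position: [0.5862, -0.1005, 0.0606]
ee_rot: [0.324, 3.125, 0.0]
force: [0.2, -0.3, -0.0]
width: 0.004
gripper_force: 0.0
```

{"method": "drive_tool", "body": {"steps": [[1,0.2,1,0,0],[1,0.2,1,0,0],[1,0,0,0,0]]}}

```text
clock: 10.03
position: [0.5866, -0.0985, 0.0605]
ee_rot: [0.324, 3.125, 0.0]
force: [-1.0, -0.6, -0.2]
width: 0.002
gripper_force: 0.0
```

{"method": "drive_tool", "body": {"steps": [[1,0.2,1,0,0],[1,0.1,0.5,0,0],[1,0,0,0,0]]}}

```text
clock: 10.28
position: [0.5869, -0.0971, 0.0605]
ee_rot: [0.324, 3.125, 0.0]
force: [-0.0, 0.0, 0.8]
width: 0.004
gripper_force: 0.0
```

{"method": "drive_tool", "body": {"steps": [[1,0.2,1,0,0],[1,0.1,0.5,0,0],[1,0,0,0,0]]}}

```text
clock: 10.53
position: [0.5872, -0.0955, 0.0605]
ee_rot: [0.324, 3.125, 0.0]
force: [-0.6, 0.1, -0.5]
width: 0.003
gripper_force: 0.0
```

{"method": "drive_tool", "body": {"steps": [[1,0.1,0.5,0,0],[1,0.1,0.5,0,0],[1,0,0,0,0]]}}

```text
clock: 10.78
position: [0.5873, -0.0946, 0.0605]
ee_rot: [-0.324, -3.125, -0.0]
force: [-0.2, 0.2, 0.2]
width: 0.004
gripper_force: 0.0
```

{"method": "drive_tool", "body": {"steps": [[1,0.1,0.5,0,0],[1,0.1,0.5,0,0],[1,0,0,0,0]]}}

```text
clock: 11.03
position: [0.5875, -0.0936, 0.0605]
ee_rot: [-0.324, -3.125, -0.0]
force: [0.1, 0.1, 0.6]
width: 0.006
gripper_force: 0.0
```

{"method": "drive_tool", "body": {"steps": [[1,0.1,0.5,0,0],[1,0.1,0.5,0,0],[1,0,0,0,0]]}}

```text
clock: 11.28
position: [0.5877, -0.0926, 0.0606]
ee_rot: [0.324, 3.125, 0.0]
force: [-0.3, -0.8, 0.8]
width: 0.004
gripper_force: 0.0
```

{"method": "drive_tool", "body": {"steps": [[1,0.1,0.5,0,0],[1,0.1,0.5,0,0],[1,0,0,0,0]]}}

```text
clock: 11.53
position: [0.5879, -0.0916, 0.0606]
ee_rot: [0.324, 3.125, 0.0]
force: [0.3, 0.1, -0.5]
width: 0.005
gripper_force: 0.0
```

{"method": "drive_tool", "body": {"steps": [[1,0.1,0.5,0,0],[1,0.1,0.5,0,0],[1,0,0,0,0]]}}

```text
clock: 11.78
position: [0.5881, -0.0906, 0.0605]
ee_rot: [-0.324, -3.125, -0.0]
force: [-0.5, -0.4, -0.7]
width: 0.006
gripper_force: 0.0
```

{"method": "drive_tool", "body": {"steps": [[1,0.1,0.5,0,0],[1,0.1,0.5,0,0],[1,0,0,0,0]]}}

```text
clock: 12.03
position: [0.5884, -0.0896, 0.0606]
ee_rot: [0.324, 3.125, 0.0]
force: [-0.8, 0.0, -0.2]
width: 0.006
gripper_force: 0.0
```

{"method": "drive_tool", "body": {"steps": [[1,0.2,1,0,0],[1,0.2,1,0,0],[1,0,0,0,0]]}}

```text
clock: 12.28
position: [0.5888, -0.0873, 0.0605]
ee_rot: [0.324, 3.125, 0.0]
force: [-0.1, -0.0, 0.8]
width: 0.004
gripper_force: 0.0
```

{"method": "drive_tool", "body": {"steps": [[1,0.2,1,0,0],[1,0.2,1,0,0],[1,0,0,0,0]]}}

```text
clock: 12.53
position: [0.5892, -0.0854, 0.0606]
ee_rot: [0.324, 3.125, 0.0]
force: [-0.7, -0.4, 0.5]
width: 0.006
gripper_force: 0.0
```

```bash
python3 - <<'E'
from h import *
a=load('side5')['image'].astype(int); d=snap('side','side6'); b=d['image'].astype(int)
p=[.620,-.0125,-.205]
# tan phone (3): colour mask bbox below the finger, before/after
for i in (a,b):
    m=(i[:,:,0]-i[:,:,2]>35)&(i[:,:,0]>120); m[:,:335]=0;m[:,375:]=0;m[:280]=0;m[:235]=0;m[335:]=0
    y,x=np.nonzero(m); print(len(x), x.min() if len(x) else 0,x.max() if len(x) else 0,y.min() if len(x) else 0,y.max() if len(x) else 0)
for yy in (-68,-75,-80,-88): print(yy,proj(d,c2w(p,[[-20,yy,0],[-4,yy,0],[-28,yy,0]])).round(1).tolist())
E
```

```text
3 353 355 304 312
17 355 359 292 305
-68 [[352.3, 320.7], [361.7, 323.3], [347.5, 319.5]]
-75 [[351.6, 323.2], [361.2, 325.8], [346.9, 321.9]]
-80 [[351.2, 324.9], [360.8, 327.6], [346.4, 323.6]]
-88 [[350.4, 327.8], [360.1, 330.4], [345.6, 326.5]]
```

```bash
python3 - <<'E'
from h import *
a=load('side5')['image'].astype(int); b=load('side6')['image'].astype(int)
for r in range(296,332,2):
    print(r,' '.join('%3d'%v for v in a[r,338:372].sum(1)//3),' | ',' '.join('%3d'%v for v in b[r,338:372].sum(1)//3))
E
```

```text
296  90  90  90  89  92 113 165 170 168 169 168 167 168 167 169 167 169 167 169 172 188 191 151  66  43  45  48  57 114 188 218 220 201 131  |   89  88  90  89  88  88  90  88  88  86  80  99 153 166 165 147 118 164 172 200 212 198  97  39  40  44  41  55 110 191 222 230 208 123
298  90  90  90  89  93 113 155 160 163 163 164 166 164 167 168 167 168 169 168 172 187 186 127  57  42  40  46  84 155 194 219 215 127 114  |   89  90  89  90  89  88  88  87  88  86  85 125 162 166 157 124 136 153 165 177 182 119  58  40  39  42  44  84 154 193 217 213 128 115
300  91  89  89  89  90  95 114 126 127 128 130 132 131 131 131 133 136 138 139 147 166 172  91  45  39  40  60 105 160 179 190 170 116 119  |   90  90  88  89  88  88  88  89  87  87 122 158 166 159 130 118 147 162 168 174 154  85  40  40  40  39  59 106 160 178 189 170 117 119
302  91  89  90  90  89  90  91  91  92 103 150 158 152 139 118 133 137 138 136 132 123 111  54  40  40  41  83 149 167 176 181 132 117 135  |   90  90  90  89  88  87  89  88  88  99 151 164 162 146 105 132 154 165 171 170 103  50  40  39  39  43  81 149 167 
[... 3239 characters left out ...]
  |   87  90  85  93  99 106 103 105 109 108 101  94  92  91  90  89  89  88  90  88  90 133 148 152 152 144 141 143 144 143 133 132 133 132
328 101  97  91  86  86  86  87  87  86  83  93 102 110 103 104 107 108 102  98  93  96 109 137 143 144 144 144 143 140 137 134 134 134 134  |   99  95  90  86  85  86  86  85  87  84  91  98 109 105 105 106 109  99  97  92  98 109 136 141 142 143 142 145 143 137 134 134 134 133
330 106 105  96  86  86  85  85  86  87  87  86  86  86  87  87  87  84  91  97 107 107 113 116 128 140 143 141 144 152 136 134 134 133 132  |  106 103  96  86  87  85  87  86  85  86  85  85  86  87  87  87  83  90  99 106 107 113 115 128 138 142 141 145 151 134 134 133 133 132
```

```bash
python3 - <<'E'
from h import *
d=load('side6'); b=d['image'].astype(int)
for r in range(272,298,2): print(r,' '.join('%3d'%v for v in b[r,338:376].sum(1)//3))
o=observe()['position']; print(o,proj(d,[o]),proj(load('side5'),[[.5797,-.129,.06]]))
p=[.620,-.0125,-.205]
for y in(-68,-80): print(proj(d,c2w(p,[[-28,y,67],[-20,y,67],[-4,y,67],[-28,y,40],[-20,y,40]])).round(1).tolist())
E
```

```text
272 170 170 170 170 170 170 170 171 171 169 170 170 170 171 170 169 171 171 170 170 171 170 171 170 170 171 169 170 170 168 157 125 162 167 169 170 171 174
274 162 165 167 165 164 165 167 168 169 171 169 169 170 170 170 170 169 172 170 169 172 171 171 170 170 171 170 169 171 171 161 124 165 171 171 170 171 176
276  88 121 135 135 133 134 129 102 101 113 144 166 162 161 162 162 161 163 168 169 171 168 168 168 170 169 169 170 171 169 161 121 164 171 171 170 171 174
278  85  87  87  87  87  86  88  89  87 102 146 167 167 167 167 167 168 167 166 167 168 167 167 170 189 186 167 101  81  87  92  78 127 149 157 160 161 146
280  85  89  87  88  88  89  88  89  89 117 183 171 167 168 166 168 168 169 169 168 168 168 170 176 202 178 110  48  36  35  39  55  95 120 130 134 108  91
282  88  88  89  87  88  88  87  88  92 107 162 166 167 168 168 168 168 167 167 167 169 168 169 175 199 178  82  38  37  34  41  74 125 138 137 127  89  94
284  88  88  88  89  90  88  87  89  87  92 115 129 131 134 134 138 140 142 148 156 155 157 163 170 189 131  54  38  35  39  53  96 131 137 135 111  98 122
286  90 
[... 487 characters left out ...]
  86  87  89  89  87  85  79 128 165 168 157 123 143 158 172 173 142  83  41  38  39  40  48  81 135 142 138 116 109 114 130 128
294  88  89  89  89  89  90  87  89  89  87  87  81 120 160 166 160 133 121 149 205 222 224 171  73  40  38  39  42  78 143 168 172 149 110 113 128 140 138
296  89  88  90  89  88  88  90  88  88  86  80  99 153 166 165 147 118 164 172 200 212 198  97  39  40  44  41  55 110 191 222 230 208 123 118 136 139 140
[ 0.58915497 -0.08553144  0.06055184] [[354.89784744 306.19770006]] [[350.40014342 322.36110567]]
[[356.0, 285.6], [360.9, 286.9], [370.8, 289.5], [352.5, 299.5], [357.4, 300.8]]
[[354.9, 289.4], [359.9, 290.8], [369.9, 293.4], [351.4, 303.6], [356.3, 304.9]]
```

The side view shows the phones haven't moved, and the fingertip sits higher than expected. I'll triangulate the tip from earlier pictures.

```bash
python3 - <<'E'
from h import *
S=load('scene2');D=load('side2')
o=np.array([.522,.010,.1174]); print(proj(S,[o]),proj(D,[o]))
r=least_squares(lambda P:np.r_[proj(S,[P])[0]-[305,206],proj(D,[P])[0]-[315,227]],o);print(r.x,r.fun)
d=load('side6')
for n,oo,row in(('side6',[.5892,-.0855,.0606],287),('side5',[.5797,-.129,.06],301)):
    print([ (z,proj(load(n),[[oo[0],oo[1],z]])[0].round(1).tolist()) for z in (.06,.07,.08,.09,.1)])
for f in('scene0','side0'):
    print(f,proj(load(f),[[.6246-.06,0,.188],[.6246+.06,0,.188]]).round())
E
```

```text
[[307.83249504 231.47619573]] [[313.52865098 247.06972753]]
[0.52441477 0.01843978 0.15231144] [ 0.09689247  0.48805041  0.07403864 -0.59747002]
[(0.06, [354.9, 306.5]), (0.07, [355.2, 301.1]), (0.08, [355.4, 295.8]), (0.09, [355.7, 290.3]), (0.1, [355.9, 284.8])]
[(0.06, [350.4, 322.4]), (0.07, [350.6, 316.8]), (0.08, [350.9, 311.3]), (0.09, [351.1, 305.6]), (0.1, [351.4, 299.9])]
scene0 [[335. 179.]
 [387. 161.]]
side0 [[340. 211.]
 [413. 212.]]
```

```bash
python3 - <<'E'
from h import *
# gripper plate bottom edge in side5: near face at TCP - 0.095*ey
d=load('side5'); b=d['image'].astype(int).sum(2)//3
c=np.array([.5797,-.129,0])-.095*np.array([.204,.979,0])
for z in (.10,.126,.14,.16,.18): print(z,proj(d,[c+[0,0,z]]).round(1).tolist(), proj(d,[c+[.037,-.0075,z],c+[-.037,.0075,z]]).round(1).tolist())
for col in (325,335,345,355,365): print(col,[int(v) for v in b[262:312,col]])
# start picture, open fingers, pad tips inner/outer in both views
d=load('scene0');s=load('side0')
for z in(.188,.223,.254,.289): print(z,[proj(k,[[.6246+.0555*q,0,z] for q in(-1,1)]).round().tolist() for k in(d,s)])
E
```

```text
0.1 [[340.4, 338.3]] [[369.3, 342.1], [312.1, 334.7]]
0.126 [[341.0, 321.8]] [[370.4, 325.4], [312.2, 318.2]]
0.14 [[341.3, 312.6]] [[371.0, 316.2], [312.2, 309.1]]
0.16 [[341.7, 299.2]] [[371.9, 302.7], [312.2, 295.8]]
0.18 [[342.2, 285.4]] [[372.8, 288.8], [312.2, 282.1]]
325 [59, 58, 57, 49, 48, 46, 46, 48, 61, 114, 165, 171, 172, 171, 171, 169, 167, 144, 108, 97, 103, 133, 167, 170, 172, 171, 171, 167, 147, 94, 85, 77, 84, 88, 91, 90, 92, 92, 88, 94, 94, 100, 109, 106, 109, 109, 106, 103, 104, 98]
335 [59, 57, 58, 57, 48, 47, 45, 49, 48, 56, 104, 165, 171, 170, 171, 169, 171, 172, 171, 171, 170, 172, 172, 171, 170, 172, 169, 171, 169, 158, 105, 88, 88, 89, 91, 89, 90, 88, 89, 91, 89, 91, 91, 91, 88, 90, 89, 90, 91, 90]
345 [57, 58, 57, 56, 59, 51, 46, 48, 46, 49, 55, 99, 163, 172, 170, 169, 172, 171, 170, 172, 171, 171, 169, 170, 170, 171, 171, 171, 171, 170, 167, 162, 168, 169, 170, 167, 160, 132, 126, 114, 91, 89, 85, 86, 82, 89, 100, 103, 126, 150]
355 [56, 58, 57, 57, 60, 59, 49, 49, 44, 48, 47, 54, 90, 164, 171, 171, 172, 171, 171, 171, 170, 172, 171, 171, 170, 170, 170, 170, 171, 171, 170, 169, 161, 167, 167, 168, 169, 164, 138, 131, 138, 164, 169, 170, 170, 166, 153, 141, 123, 106]
365 [57, 63, 72, 61, 58, 58, 57, 49, 48, 47, 47, 46, 52, 88, 158, 170, 170, 171, 170, 171, 165, 127, 88, 82, 82, 88, 111, 138, 141, 138, 134, 127, 113, 82, 57, 70, 84, 94, 105, 125, 149, 155, 160, 162, 166, 168, 171, 172, 173, 177]
0.188 [[[337.0, 178.0], [386.0, 162.0]], [[342.0, 211.0], [410.0, 212.0]]]
0.223 [[[338.0, 154.0], [387.0, 140.0]], [[343.0, 191.0], [412.0, 192.0]]]
0.254 [[[339.0, 132.0], [389.0, 119.0]], [[344.0, 172.0], [414.0, 173.0]]]
0.289 [[[340.0, 106.0], [390.0, 95.0]], [[344.0, 150.0], [416.0, 151.0]]]
```

The whole tool sits about 36 mm higher than the reported TCP: tip and body agree in both views. The finger was therefore passing over the phones. I back off, lower it by that amount and push again.

{"method": "drive_tool", "body": {"steps": [[1,-3,-15,0,0],[1,-3,-15,0,0],[1,-3,-15,0,0],[1,0,0,0,0],[1,0,0,-15,0],[1,0,0,-14,0],[1,0,0,-13,0],[1,0,0,0,0],[1,0.6,2.9,0,0],[1,0.6,2.9,0,0],[1,0.6,2.9,0,0],[1,0.4,2,0,0],[1,0.4,2,0,0],[1,0.4,2,0,0],[1,0,0,0,0]]}}

```text
clock: 13.83
position: [0.5834, -0.1154, 0.0188]
ee_rot: [0.323, 3.124, 0.0]
force: [-0.1, -0.5, 0.6]
width: 0.006
gripper_force: 0.0
```

{"method": "drive_tool", "body": {"steps": [[1,0.4,2,0,0],[1,0.4,2,0,0],[1,0.2,1,0,0],[1,0,0,0,0]]}}

```text
clock: 14.17
position: [0.5841, -0.111, 0.0185]
ee_rot: [-0.324, -3.125, 0.0]
force: [-1.0, -0.5, -0.0]
width: 0.003
gripper_force: 0.4
```

{"method": "drive_tool", "body": {"steps": [[1,0.4,2,0,0],[1,0.2,1,0,0],[1,0.2,1,0,0],[1,0,0,0,0]]}}

```text
clock: 14.5
position: [0.585, -0.1067, 0.0185]
ee_rot: [0.324, 3.125, 0.0]
force: [-1.4, -0.7, 0.2]
width: 0.004
gripper_force: 0.6
```

{"method": "drive_tool", "body": {"steps": [[1,0.2,1,0,0],[1,0.2,1,0,0],[1,0.2,1,0,0],[1,0,0,0,0]]}}

```text
clock: 14.83
position: [0.5855, -0.1037, 0.0185]
ee_rot: [-0.324, -3.125, -0.0]
force: [-0.1, -1.0, 0.8]
width: 0.006
gripper_force: 0.5
```

{"method": "drive_tool", "body": {"steps": [[1,0.2,1,0,0],[1,0.2,1,0,0],[1,0.2,1,0,0],[1,0,0,0,0]]}}

```text
clock: 15.17
position: [0.5861, -0.1008, 0.0185]
ee_rot: [-0.324, -3.125, -0.0]
force: [-0.2, -2.0, 0.8]
width: 0.007
gripper_force: 1.0
```

{"method": "drive_tool", "body": {"steps": [[1,0.2,1,0,0],[1,0.2,1,0,0],[1,0,0,0,0]]}}

```text
clock: 15.42
position: [0.5865, -0.0987, 0.0185]
ee_rot: [-0.324, -3.125, -0.0]
force: [-0.0, -1.7, -0.0]
width: 0.006
gripper_force: 0.9
```

{"method": "drive_tool", "body": {"steps": [[1,0.2,1,0,0],[1,0.1,0.5,0,0],[1,0,0,0,0]]}}

```text
clock: 15.67
position: [0.5868, -0.0977, 0.0185]
ee_rot: [-0.325, -3.125, 0.0]
force: [0.2, -2.8, -0.1]
width: 0.004
gripper_force: 1.4
```

{"method": "drive_tool", "body": {"steps": [[1,0.1,0.5,0,0],[1,0.1,0.5,0,0],[1,0,0,0,0]]}}

```text
clock: 15.92
position: [0.587, -0.0965, 0.0185]
ee_rot: [-0.324, -3.125, 0.0]
force: [0.0, -3.5, 0.1]
width: 0.004
gripper_force: 1.6
```

{"method": "drive_tool", "body": {"steps": [[1,0.1,0.5,0,0],[1,0.1,0.5,0,0],[1,0,0,0,0]]}}

```text
clock: 16.17
position: [0.5872, -0.0954, 0.0185]
ee_rot: [-0.324, -3.125, -0.0]
force: [-0.3, -2.4, 0.2]
width: 0.004
gripper_force: 1.6
```

{"method": "drive_tool", "body": {"steps": [[1,0.1,0.5,0,0],[1,0.1,0.5,0,0],[1,0,0,0,0]]}}

```text
clock: 16.42
position: [0.5874, -0.0944, 0.0185]
ee_rot: [-0.324, -3.125, -0.0]
force: [-0.6, -4.1, 0.5]
width: 0.006
gripper_force: 1.6
```

{"method": "drive_tool", "body": {"steps": [[1,0.1,0.5,0,0],[1,0.1,0.5,0,0],[1,0,0,0,0]]}}

```text
clock: 16.67
position: [0.5876, -0.0938, 0.0186]
ee_rot: [-0.325, -3.125, 0.0]
force: [-1.2, -4.8, 0.5]
width: 0.002
gripper_force: 2.3
```

{"method": "drive_tool", "body": {"steps": [[1,0.1,0.5,0,0],[1,0.1,0.5,0,0],[1,0,0,0,0]]}}

```text
clock: 16.92
position: [0.5875, -0.0937, 0.0186]
ee_rot: [-0.326, -3.124, 0.002]
force: [-1.6, -6.7, 0.2]
width: 0.004
gripper_force: 3.6
```

{"method": "drive_tool", "body": {"steps": [[1,0.1,0.5,0,0],[1,0.1,0.5,0,0],[1,0,0,0,0]]}}

```text
clock: 17.17
position: [0.5876, -0.0937, 0.0186]
ee_rot: [-0.327, -3.124, 0.003]
force: [-2.3, -8.6, 1.4]
width: 0.004
gripper_force: 4.8
```

Flush stop reached at b = -86 mm, against an expected -87. Next pass goes higher and further back, to catch phones 1 and 2.

{"method": "drive_tool", "body": {"steps": [[1,-0.8,-4,0,0],[1,-2.1,-10.2,0,0],[1,-2.1,-10.3,0,0],[1,0,0,10,0],[1,0,0,10,0],[1,6.2,-1.3,0,0],[1,6.2,-1.3,0,0],[1,0,0,0,0],[1,0.6,2.9,0,0],[1,0.6,2.9,0,0],[1,0.6,2.9,0,0],[1,0.4,2,0,0],[1,0.4,2,0,0],[1,0.4,2,0,0],[1,0,0,0,0]]}}

```text
clock: 18.42
position: [0.5983, -0.1035, 0.0385]
ee_rot: [-0.324, -3.125, -0.0]
force: [-0.6, -0.7, -0.1]
width: 0.008
gripper_force: 0.5
```

{"method": "drive_tool", "body": {"steps": [[1,0.4,2,0,0],[1,0.2,1,0,0],[1,0.2,1,0,0],[1,0,0,0,0]]}}

```text
clock: 18.75
position: [0.5992, -0.0997, 0.0386]
ee_rot: [-0.324, -3.125, -0.0]
force: [-0.7, -1.0, 1.2]
width: 0.004
gripper_force: 0.6
```

{"method": "drive_tool", "body": {"steps": [[1,0.2,1,0,0],[1,0.2,1,0,0],[1,0.2,1,0,0],[1,0,0,0,0]]}}

```text
clock: 19.08
position: [0.5999, -0.0966, 0.0386]
ee_rot: [0.324, 3.125, 0.0]
force: [-0.8, -1.6, 0.2]
width: 0.004
gripper_force: 0.7
```

{"method": "drive_tool", "body": {"steps": [[1,0.2,1,0,0],[1,0.1,0.5,0,0],[1,0.1,0.5,0,0],[1,0,0,0,0]]}}

```text
clock: 19.42
position: [0.6002, -0.095, 0.0386]
ee_rot: [0.324, 3.125, -0.0]
force: [-1.5, -2.4, 0.5]
width: 0.005
gripper_force: 1.0
```

{"method": "drive_tool", "body": {"steps": [[1,0.1,0.5,0,0],[1,0.1,0.5,0,0],[1,0,0,0,0]]}}

```text
clock: 19.67
position: [0.6002, -0.0949, 0.0385]
ee_rot: [-0.325, -3.125, 0.002]
force: [-1.8, -4.2, 0.4]
width: 0.005
gripper_force: 2.4
```

{"method": "drive_tool", "body": {"steps": [[1,0.1,0.5,0,0],[1,0.1,0.5,0,0],[1,0,0,0,0]]}}

```text
clock: 19.92
position: [0.6003, -0.0948, 0.0386]
ee_rot: [-0.327, -3.124, 0.003]
force: [-1.9, -6.2, 2.0]
width: 0.005
gripper_force: 3.5
```

{"method": "drive_tool", "body": {"steps": [[1,0.1,0.5,0,0],[1,0.1,0.5,0,0],[1,0,0,0,0]]}}

```text
clock: 20.17
position: [0.6003, -0.0947, 0.0385]
ee_rot: [-0.327, -3.124, 0.004]
force: [-2.8, -8.5, 1.5]
width: -0.0
gripper_force: 4.5
```

Both passes flush. Now back to the front for a low push through the notch to seat the bottom edges.

{"method": "drive_tool", "body": {"steps": [[1,-0.9,-4.5,0,0],[1,-2.6,-12.3,0,0],[1,-2.6,-12.2,0,0],[1,0,0,35,0],[1,0,0,35,0],[1,0,0,35,0],[1,0,0,25,0],[1,-18,33,0,0],[1,-18,33,0,0],[1,-18,33,0,0],[1,-18,33,0,0],[1,0,0,0,0],[1,0,0,-35,0],[1,0,0,-35,0],[1,0,0,-35,0],[1,0,0,-35,0],[1,0,0,-24,0],[1,0,0,0,0],[1,0,0,0,0]]}}

```text
clock: 21.75
position: [0.522, 0.0104, 0.004]
ee_rot: [-0.325, -3.122, 0.0]
force: [-0.9, 0.8, 0.4]
width: 0.005
gripper_force: 0.0
```

```bash
python3 - <<'E'
from h import *
print(observe()['position'],observe()['force'])
d=snap('side','side7');b=d['image'].astype(int).sum(2)//3; p=[.620,-.0125,-.205]
for r in range(282,330,3): print(r,' '.join('%3d'%v for v in b[r,338:378]))
for z in(0,30,60): print(proj(d,c2w(p,[[x,-68,z] for x in(-28,-20,-12,-4)])).round(1).tolist())
E
```

```text
[0.52200064 0.01038238 0.00403216] [-0.92371766  0.78568056  0.37990167]
282  88  85  86  87  85  87  87  86  87  87  88  86  87  87  84  87 148 214 226 220 131 134 133 136 132 118  61  36  35  35  42  70 125 136 139 128  88  90 105 110
285  88  87  88  88  89  88  88  88  88  87  86  84  86  85  86 143 213 230 234 145 132 142 147 142 126  76  42  34  32  37  61 104 135 137 130  99 102 109 102 106
288  87  87  88  88  87  89  88  87  87  87  87  86  85  84 131 183 207 173 131 123 155 167 164 147  87  41  38  38  41  51  95 143 150 141 112 103 104  99 111 124
291  88  87  87  88  88  89  87  89  86  85  87  84  85 117 159 167 160 130 122 147 162 165 154 109  52  39  44  41  50  94 156 172 168 144 103 110 116 133 135 133
294  88  85  89  88  88  88  88  88  88  86  86  89 120 159 166 159 127 101 144 159 161 155 119  59  41  40  38  44  84 149 168 169 155 110 112 127 140 137 136 137
297  87  87  88  88  87  87  86  86  87  87  88 102 153 166 159 130 111 161 159 162 158 131  64  38  39  40  39  70 126 161 166 154 112 109 124 138 136 137 138 137
300  88  88  88  89  89  86  87  85  87  85
[... 1091 characters left out ...]
2 132 133 133
321  87  89 106 133 136 138 132 101  99  97  99  96  89  88  86  89  88  87  85  86  85  90 111 134 138 124 108 115 131 138 138 133 132 134 131 131 131 134 132 133
324 107 116 135 142 138 138 141 140 140 140 141 141 141 140 142 142 142 140 139 137 137 137 139 141 143 142 140 140 142 140 126 129 130 132 130 131 133 131 132 134
327  85  85  85  84  86  88  91  93  99 106 110 116 128 138 139 136 138 141 143 142 141 142 141 142 141 143 140 141 140 138 133 134 132 131 132 130 131 131 130 130
[[347.5, 319.5], [352.3, 320.7], [357.0, 322.0], [361.7, 323.3]]
[[351.2, 304.6], [356.1, 305.9], [360.9, 307.2], [365.7, 308.5]]
[[355.1, 289.2], [360.0, 290.5], [364.9, 291.8], [369.8, 293.1]]
```

{"method": "drive_tool", "body": {"steps": [[1,7.8,-2.0,0,0],[1,7.8,-2.0,0,0],[1,7.8,-2.0,0,0],[1,7.8,-1.6,0,0],[1,7.8,-1.6,0,0],[1,5.9,-1.2,0,0],[1,3.9,-0.8,0,0],[1,2,-0.4,0,0],[1,2,-0.4,0,0],[1,0,0,0,0]]}}

```text
clock: 22.63
position: [0.5756, -0.0009, 0.0044]
ee_rot: [-0.324, -3.125, -0.0]
force: [-0.7, 0.4, 0.2]
width: 0.006
gripper_force: 0.0
```

{"method": "drive_tool", "body": {"steps": [[1,1,-0.2,0,0],[1,1,-0.2,0,0],[1,1,-0.2,0,0],[1,0,0,0,0]]}}

```text
clock: 22.97
position: [0.5782, -0.0015, 0.0044]
ee_rot: [-0.324, -3.124, 0.0]
force: [-0.1, -0.1, 0.1]
width: 0.004
gripper_force: 0.4
```

{"method": "drive_tool", "body": {"steps": [[1,1,-0.2,0,0],[1,1,-0.2,0,0],[1,0,0,0,0]]}}

```text
clock: 23.22
position: [0.5797, -0.0018, 0.0043]
ee_rot: [-0.324, -3.123, 0.0]
force: [-4.4, 0.7, 1.0]
width: 0.003
gripper_force: 1.7
```

{"method": "drive_tool", "body": {"steps": [[1,0.5,-0.1,0,0],[1,0.5,-0.1,0,0],[1,0,0,0,0]]}}

```text
clock: 23.47
position: [0.5799, -0.0019, 0.0042]
ee_rot: [-0.324, -3.122, 0.0]
force: [-6.4, 1.5, 3.1]
width: 0.005
gripper_force: 3.5
```

{"method": "drive_tool", "body": {"steps": [[1,1,-0.2,0,0],[1,1,-0.2,0,0],[1,0,0,0,0]]}}

```text
clock: 23.72
position: [0.5799, -0.0019, 0.0041]
ee_rot: [-0.323, -3.119, 0.001]
force: [-12.3, 2.3, 8.4]
width: 0.003
gripper_force: 7.1
```

{"method": "drive_tool", "body": {"steps": [[1,1,-0.2,0,0],[1,1,-0.2,0,0],[1,0,0,0,0]]}}

```text
clock: 23.97
position: [0.5799, -0.0019, 0.004]
ee_rot: [-0.322, -3.116, 0.001]
force: [-19.1, 4.3, 16.2]
width: 0.005
gripper_force: 10.8
```

```bash
python3 - <<'E'
from h import *
print(observe()['position'],observe()['force'])
d=snap('side','side8');b=d['image'].astype(int).sum(2)//3
for r in range(288,324,3): print(r,' '.join('%3d'%v for v in b[r,340:378]))
E
```

```text
[ 0.57993082 -0.00194681  0.00401876] [-19.08517607   4.29502131  16.23328489]
288 125 130 128 131 133 134 135 136 140 142 143 139 108 174 204 184 158 164 159 171 171 153  89  44  38  39  39  52  97 145 153 144 113 107 107 100 113 128
291  90  91  90  90  90  92  90  92  92  93  92  98 151 169 169 153 116 133 164 169 159 115  55  39  41  42  52  97 158 174 170 148 106 111 118 135 138 136
294  90  91  90  89  89  89  88  89  87  87  90 128 163 166 156 120 142 160 166 162 138  64  39  40  41  47  86 153 172 175 159 114 113 128 143 140 143 141
297  90  89  89  89  90  91  90  91  91  94 123 161 168 162 134 132 156 164 163 142  69  39  40  42  41  71 126 164 169 159 115 112 126 141 140 138 138 140
300  90  91  90  90  90  92  89  89  92 107 156 166 165 148 121 150 163 163 147  86  45  41  37  43  68 120 160 173 179 154 114 119 133 140 139 139 140 140
303  92  90  89  89  90  90  92  88  92 148 164 164 150 110 130 159 162 152 101  48  37  42  43  54  97 156 170 174 156 117 117 137 143 139 138 138 139 139
306  90  89  90  89  90  90  90  95 127 161 165 152 109 139 159 163 156 120  59  35  40  41  54  94 151 167 175 175 119 114 130 139 127 136 139 139 140 139
309  91  91  90  89  88  90  91 110 157 165 158 131 135 156 162 160 132  67  38  41  42  47  86 148 164 169 176 129 118 132 138 137 135 135 136 134 137 138
312  89  90  91  87  90  88 100 153 164 161 143 118 151 161 161 143  78  42  40  40  48  78 128 163 169 171 124 115 128 139 142 136 136 136 136 136 136 136
315  90  91  90  88  89  96 143 161 163 146 117 144 158 161 149  92  47  40  40  45  69 117 158 169 171 154 116 120 136 143 126 132 133 133 134 135 135 135
318  91  88  90  90  90  91  93  94  96  93 103 133 143 137 109  51  37  39  42  56  94 154 166 168 151 113 120 139 142 138 135 135 136 135 134 135 135 135
321 108 137 140 141 133 104 100  99 100  99  90  88  89  89  91  88  89  88  88  94 112 136 141 125 113 118 133 144 142 134 134 133 135 135 136 134 134 135
```

Bottoms are seated (hard stop at 19 N, spacing about right). Now back off and go over to behind the keeper bar.

{"method": "drive_tool", "body": {"steps": [[1,-4,0.8,0,0],[1,-9,1.8,0,0],[1,-12,2.4,0,0],[1,-12,2.4,0,0],[1,-12,2.4,0,0],[1,0,0,35,0],[1,0,0,35,0],[1,0,0,35,0],[1,0,0,35,0],[1,0,0,30,0],[1,30,-8.5,0,0],[1,30,-8.5,0,0],[1,30,-8.5,0,0],[1,30,-8.5,0,0],[1,30,-8.5,0,0],[1,27,-8.5,0,0],[1,0,0,0,0],[1,0,0,0,0]]}}

```text
clock: 25.52
position: [0.7146, -0.0449, 0.1737]
ee_rot: [0.326, 3.124, -0.0]
force: [-0.6, -0.0, -0.5]
width: 0.006
gripper_force: 0.0
```

```bash
python3 - <<'E'
from h import *
o=observe();print(o['position'],o['force'])
d=snap('side','side9');b=d['image'].astype(int).sum(2)//3
for r in range(291,324,5): print(r,' '.join('%3d'%v for v in b[r,340:378]))
p=[.620,-.0125,-.205]
# keeper strip corners vs q in side0 (seen: tip far (397,229.5) near(391,266); bar far (407,239) near (404,275.5))
s=load('side0')
for q in(2.2,2.4,2.6):
    t=bar(q)+24*np.array([-np.sin(q),0,-np.cos(q)])
    print(q,proj(s,c2w(p,[t+[0,65,0],t-[0,65,0],bar(q)+[0,65,0],bar(q)-[0,65,0]])).round(1).tolist())
E
```

```text
[ 0.71463309 -0.04492208  0.17365273] [-0.56179339 -0.01684874 -0.46962975]
291  87  87  87  86  87  87  86  86  85  85  84  91 148 164 163 148 111 128 158 163 154 112  53  39  42  43  50  94 154 171 166 144 101 107 115 131 134 132
296  87  87  87  85  87  87  86  86  87  85 101 151 163 162 143 123 147 158 160 144  85  42  36  38  43  63 114 156 166 157 124 106 116 134 138 135 135 137
301  88  86  87  88  87  86  86  88  91 121 154 162 154 128 131 152 158 156 133  65  38  40  41  41  73 124 159 170 173 120 109 122 135 125 133 135 135 137
306  87  86  86  87  86  87  86  91 123 156 160 146 106 134 154 158 150 115  58  37  41  39  52  91 148 161 170 169 116 111 127 134 122 132 134 135 135 134
311  88  87  85  86  88  88  96 143 159 159 145 112 141 156 158 146  88  44  38  40  41  65 119 154 164 166 145 111 117 132 149 134 132 130 132 131 132 132
316  87  88  86  87  88  91 130 147 148 123 116 144 156 157 144  78  39  38  39  47  77 123 155 163 166 122 111 124 139 148 130 128 129 131 130 131 132 132
321 106 133 135 135 129 101  96  97  97  97  88  88  87  85  86  88  85  85  85  91 107 132 136 123 107 113 128 139 138 130 130 129 132 131 130 130 131 130
2.2 [[396.6, 229.0], [390.7, 263.7], [405.5, 238.9], [401.0, 274.9]]
2.4 [[401.6, 231.7], [396.5, 266.8], [408.2, 242.9], [404.1, 279.5]]
2.6 [[405.9, 235.2], [401.5, 270.9], [409.9, 247.3], [406.1, 284.4]]
```

{"method": "drive_tool", "body": {"steps": [[1,0,0,-35,0],[1,0,0,-35,0],[1,0,0,-28,0],[1,0,0,0,0],[1,-6,1.2,0,0],[1,-6,1.2,0,0],[1,-6,1.2,0,0],[1,-6,1.2,0,0],[1,-4,0.8,0,0],[1,-4,0.8,0,0],[1,-4,0.8,0,0],[1,-4,0.8,0,0],[1,-4,0.8,0,0]]}}

```text
clock: 26.65
position: [0.6787, -0.0369, 0.0822]
ee_rot: [0.325, 3.105, 0.001]
force: [21.0, -4.8, 18.9]
width: 0.005
gripper_force: 10.9
```

{"method": "drive_tool", "body": {"steps": [[1,-4,0.8,0,0],[1,-4,0.8,0,0],[1,-4,0.8,0,0],[1,-4,0.8,0,0]]}}

```text
clock: 26.98
position: [0.6529, -0.032, 0.0766]
ee_rot: [-0.324, -3.124, -0.0]
force: [0.7, 0.4, 1.1]
width: 0.008
gripper_force: 0.4
```

{"method": "drive_tool", "body": {"steps": [[1,-4,0.8,0,0],[1,-4,0.8,0,0],[1,-4,0.8,0,0],[1,-4,0.8,0,0]]}}

```text
clock: 27.32
position: [0.6366, -0.0288, 0.0761]
ee_rot: [-0.324, -3.124, 0.0]
force: [0.5, 0.0, -0.6]
width: 0.005
gripper_force: 0.3
```

```bash
python3 - <<'E'
from h import *
o=observe();print(o['position'],o['force'])
d=snap('side','side10')
p=[.620,-.0125,-.205]; a=load('side9')['image'].astype(int)
g=d['image'].astype(int)
for q in(1.3,1.5,1.7,2.2): 
    t=bar(q)+24*np.array([-np.sin(q),0,-np.cos(q)])
    print(q,proj(d,c2w(p,[t-[0,65,0],bar(q)-[0,65,0]])).round(1).tolist())
df=np.abs(g-a).sum(2)>60
for r in range(235,300,4): 
    x=np.nonzero(df[r,340:430])[0]+340; print(r,x.min() if len(x) else None,x.max() if len(x) else None,' '.join('%3d'%v for v in g[r,350:420:2].sum(1)//3))
E
```

```text
[ 0.6366209  -0.02876739  0.07614256] [ 0.49734367  0.03535459 -0.61779522]
1.3 [[362.1, 263.5], [377.9, 263.8]]
1.5 [[368.0, 261.6], [383.8, 264.6]]
1.7 [[374.5, 260.7], [389.4, 266.5]]
2.2 [[390.7, 263.7], [401.0, 274.9]]
235 356 408 133 134 136 147 168 130  88 117 168 169 169 169 169 168 170 169 169 170 170 169 169 169 169 168 169 168 169 170 170 157 131 130 137 138 141
239 356 408 133 134 135 152 169 164 121 153 170 170 169 169 170 169 169 171 169 171 170 169 170 169 170 168 124  85 102 166 172 142 116 117 119 117 121
243 356 402 133 134 132 154 169 167 142 168 169 169 169 169 168 168 169 168 169 169 169 169 169 169 169 169 168 132 162 170 175 165 163 165 163 166 166
247 361 401 133 134 133 133 133 123 105 106 106 108 108 104 111 123 159 162 161 161 161 167 169 166 168 169 169 155 169 169 178 161 161 163 164 164 167
251 360 405 134 134 134 134 132 111 105 105 105 106 104 100 109 135 166 167 167 167 169 168 174 111 125 124 126 127 129 128 132 144 157 162 164 163 165
255 360 405 105 109 113 131 126 109 106 106 106 105 104 163 177 118 167 167 168 167 168 167 184 130 130 130 134 133 
[... 1009 characters left out ...]
36 149 166 172  51  42  37  47 155 165 166 163 163 168 165 162 162 164 162 163 164 162 162
287 356 382  87  94 214 222 151 227 179  48  56  82 141 124 133 141 161 111 110 110  72  52  64 157 163 162 161 162 158 155 149 150 152 159 162 166 163
291 355 361  87 149 180 121 166 193  65  48  57 166 169 104 127 137 137 138 138 139 139 139 138 142 167 166 164 162 165 159 153 146 146 151 157 160 165
295 369 370  92 163 153 131 163 113  40  42  96 171 184 113 136 138 141 141 139 139 139 140 141 135 120 170 165 162 165 162 160 160 154 147 144 156 161
299 None None 148 165 110 157 152  52  41  52 153 179 118 128 139 139 138 138 139 139 141 139 142 119  46 157 169 166 171 167 162 160 161 158 150 150 153
```

{"method": "drive_tool", "body": {"steps": [[1,-4,0.8,0,0],[1,-4,0.8,0,0],[1,-4,0.8,0,0]]}}

```text
clock: 27.62
position: [0.6251, -0.0265, 0.0764]
ee_rot: [-0.324, -3.125, -0.0]
force: [-0.1, -0.1, -1.0]
width: 0.004
gripper_force: 0.4
```

{"method": "drive_tool", "body": {"steps": [[1,-4,0.8,0,0],[1,-4,0.8,0,0],[1,0,0,0,0]]}}

```text
clock: 27.87
position: [0.6165, -0.0247, 0.0766]
ee_rot: [-0.324, -3.124, 0.0]
force: [0.6, -0.7, 0.0]
width: 0.006
gripper_force: 0.0
```

```bash
python3 - <<'E'
from h import *
o=observe();print(o['position'],o['force'])
d=snap('side','side11'); p=[.620,-.0125,-.205]; g=d['image'].astype(int)
for q in(0,.2,.4,.6,.8,1.0): 
    t=bar(q)+24*np.array([-np.sin(q),0,-np.cos(q)])
    print(q,proj(d,c2w(p,[t-[0,65,0],bar(q)-[0,65,0]])).round(1).tolist())
for r in range(251,306,3): print(r,' '.join('%3d'%v for v in g[r,330:402:2].sum(1)//3))
E
```

```text
[ 0.61654024 -0.02470733  0.07655155] [ 0.57836354 -0.74303118  0.04145505]
0 [[347.0, 293.6], [350.1, 280.9]]
0.2 [[346.1, 288.1], [352.1, 276.3]]
0.4 [[346.3, 282.7], [355.1, 272.2]]
0.6 [[347.8, 277.4], [359.0, 268.8]]
0.8 [[350.6, 272.6], [363.8, 266.2]]
1.0 [[354.5, 268.3], [369.2, 264.5]]
251 134 132 133 134 133 134 129 121 138 133 135 133 125  93  93 101 108 162 168 168 167 166 167 174 173 144 197 184 139 139 131 112 124 126 126 127
254 134 135 133 134 132 133  96 107 105 108 112 126  97  92  91 106 111 162 167 167 167 167 167 173 150 103 108 179 141 134 134 131 134 129 130 129
257 134 135 133 134 133 133 145 110 107 105 105 100  93  93 122 182 187 136 129 128 130 132 133 149 137 111 126 188 133 132 132 133 120 118 133 135
260 134 134 134 133 134 107 137 105 106 107 105  94  93  92 156 191 201 218 186 215  89  75  90 130 126 128 154 160 134 133 132 133 129 125 128 132
263 133 134 133 133 129 102  95 105 106 105 102  92  92 117 177 193 223 146 206 211  44  53  84 136 101 132 180 145 134 134 133 132 134 128 125 131
266 134 135 134 134 106 128 105 103 106 104  95  94  95 152 189 
[... 1307 characters left out ...]
  86  92 160 171 132 165 172  41  41  70 169 173 117 144 140 140 140 140 140 138 139 139 141 166 163 164 163
296 107  88  88  90  89  90  88  89  87  87 103 165 153 149 163  85  38  41 115 170 154 118 139 139 140 139 139 140 140 140 141 138  87 168 164 164
299  89  89  88  89  89  88  87  86  87  85 147 163 109 158 151  51  40  51 154 178 118 128 138 137 137 138 139 139 141 139 141 118  42 158 169 167
302  89  89  88  90  89  88  89  89  90  89 159 151 134 162 120  40  42  91 167 174 112 150 136 136 139 139 140 139 137 139 140  64  37  65 167 165
305  89  89  88  89  89  89  89  89  89 106 162 130 153 157  67  40  46 143 171 126 126 136 136 136 137 136 138 138 137 137 134  56  37  42 125 172
```

Keeper is at about 0.55 rad. Back off, rise, come over the bar and press down.

{"method": "drive_tool", "body": {"steps": [[1,5,-1,0,0],[1,5,-1,0,0],[1,0,0,15,0],[1,0,0,15,0],[1,-10,2,0,0],[1,-10,2,0,0],[1,-9,2,0,0],[1,0,0,0,0],[1,0,0,-4,0],[1,0,0,-4,0],[1,0,0,-4,0],[1,0,0,-4,0]]}}

```text
clock: 28.92
position: [0.5986, -0.0211, 0.0897]
ee_rot: [-0.325, -3.124, -0.0]
force: [-0.7, 0.2, 1.5]
width: 0.007
gripper_force: 0.4
```

{"method": "drive_tool", "body": {"steps": [[1,0,0,-3,0],[1,0,0,-3,0],[1,0,0,-3,0]]}}

```text
clock: 29.17
position: [0.5986, -0.0209, 0.0811]
ee_rot: [-0.324, -3.125, -0.0]
force: [-1.0, -0.5, -0.6]
width: 0.006
gripper_force: 0.1
```

{"method": "drive_tool", "body": {"steps": [[1,0,0,-2,0],[1,0,0,-2,0],[1,0,0,0,0]]}}

```text
clock: 29.42
position: [0.5984, -0.021, 0.0771]
ee_rot: [-0.324, -3.124, 0.0]
force: [-0.5, -0.9, 1.0]
width: 0.005
gripper_force: 0.0
```

{"method": "drive_tool", "body": {"steps": [[1,0,0,-1,0],[1,0,0,-1,0],[1,0,0,0,0]]}}

```text
clock: 29.67
position: [0.5985, -0.0209, 0.0755]
ee_rot: [0.324, 3.125, 0.0]
force: [-0.1, -0.2, 0.4]
width: 0.006
gripper_force: 0.0
```

{"method": "drive_tool", "body": {"steps": [[1,0,0,-1,0],[1,0,0,-1,0],[1,0,0,0,0]]}}

```text
clock: 29.92
position: [0.5984, -0.0209, 0.0734]
ee_rot: [-0.324, -3.125, 0.0]
force: [-0.5, -0.2, -0.5]
width: 0.004
gripper_force: 0.0
```

{"method": "drive_tool", "body": {"steps": [[1,0,0,-1,0],[1,0,0,-1,0],[1,0,0,0,0]]}}

```text
clock: 30.17
position: [0.5984, -0.021, 0.0713]
ee_rot: [-0.324, -3.125, 0.0]
force: [0.3, 0.5, -1.1]
width: 0.004
gripper_force: 0.0
```

{"method": "drive_tool", "body": {"steps": [[1,0,0,-1,0],[1,0,0,0,0]]}}

```text
clock: 30.33
position: [0.5986, -0.0209, 0.0708]
ee_rot: [0.324, 3.125, 0.0]
force: [-0.6, -1.7, 3.7]
width: 0.004
gripper_force: 1.9
```

```bash
python3 - <<'E'
from h import *
o=observe();print(o['position'],o['force'])
d=snap('side','side12'); g=d['image'].astype(int)
for r in range(257,306,3): print(r,' '.join('%3d'%v for v in g[r,330:386:2].sum(1)//3))
E
```

```text
[ 0.59860841 -0.02094041  0.07080193] [-0.55875501 -1.68539673  3.74914262]
257 133 134 134 132 133 133 144 109 105 105 106 180 162 162 165 166 166 174 192 216 147  46  75 124 130 111 119 190
260 135 134 133 132 133  95 128 105 105 105 106 112 127 126 128 128 129 131 191 219  82  51  67 136 126 124 156 148
263 132 135 132 133 127  91  96 105 104 105 107  97 109 107 103 169 223 146 207 210  46  54  83 134 100 132 175 143
266 134 134 133 133  98  90 104 105 105 103 105 140 186 117  99 210 220 171 220 109  49  62 144 130 102 143 170 147
269 136 135 132 128 105 104 103 105 104 105 106 173 188 108 137 221 148 190 216  49  49  69 133 124 134 157 161 130
272 131 132 100 110 104  99 103 103 105 103 141 190 150  96 202 222 177 218 172  44  53 115 159  97 105 180 144 132
275 127  93  87 100  84 122  89  94 108 104 172 190 110 131 220 197 186 222  89  50  56 131 133 117 129 186 132 128
278 111 103  90 102  85  87  88  88  88 140 192 151  87 196 227 174 205 216  45  46  75 142 127 133 154 147  38  35
281  75  87  83 101  87  87  86  87  93 135 165 145 179 192 210 178 222 114  48  55 115 133  91 
[... 247 characters left out ...]
 109
290  90  83  87  89  88  89  87  88 134 138 136 136 134 134 137 204  84  47  56 164 166 115 136 134 138 136 136 132
293  81  85  87  88  89  89  91  92 126 120 131 138 135 134 145 171  42  42  69 168 175 116 143 139 139 139 140 140
296  76  89  89  89  90  88  89  88  89  86 104 164 151 145 159  87  39  43 116 171 155 116 140 138 138 140 140 139
299  85  89  88  89  89  89  89  88  88  85 148 163 110 158 152  52  42  50 154 180 118 129 138 138 138 138 138 140
302  89  88  89  90  89  88  89  88  88  88 160 151 135 161 119  41  42  92 166 173 114 151 137 138 138 139 139 139
305  87  91  87  89  90  88  88  89  87 108 163 128 154 157  66  39  44 144 170 126 126 137 135 136 136 138 137 138
```

{"method": "drive_tool", "body": {"steps": [[1,0,0,-1,0],[1,0,0,-1,0],[1,0,0,0,0]]}}

```text
clock: 30.63
position: [0.5988, -0.0209, 0.0701]
ee_rot: [0.324, 3.124, -0.0]
force: [-5.6, 0.2, 17.6]
width: 0.004
gripper_force: 8.8
```

{"method": "drive_tool", "body": {"steps": [[1,0,0,-1,0],[1,0,0,0,0]]}}

```text
clock: 30.8
position: [0.5989, -0.0209, 0.0699]
ee_rot: [0.324, 3.123, -0.0]
force: [-7.5, 0.2, 24.8]
width: 0.005
gripper_force: 12.3
```

{"method": "drive_tool", "body": {"steps": [[1,0,0,5,0],[1,0,0,20,0],[1,0,0,30,0],[1,0,0,40,0],[1,0,0,0,0],[1,0,0,0,0],[1,0,0,0,0]]}}

```text
clock: 31.38
position: [0.5983, -0.021, 0.1622]
ee_rot: [-0.324, -3.125, 0.0]
force: [-1.3, -0.9, -0.7]
width: 0.006
gripper_force: 0.0
```

```bash
python3 - <<'E'
from h import *
o=observe();print(o['position'],o['force'])
d=snap('side','side13'); g=d['image'].astype(int); a=load('side7')['image'].astype(int)
for r in range(278,324,3): print(r,' '.join('%3d'%v for v in g[r,338:378].sum(1)//3))
# untouched objects: red driver centroid at start vs now
for n in('side0','side13'):
    i=load(n)['image'].astype(int); m=(i[:,:,0]>120)&(i[:,:,1]<60); m[:290]=0;m[325:]=0;m[:,:235]=0;m[:,300:]=0; print(np.argwhere(m).mean(0))
E
```

```text
[ 0.59828511 -0.02100582  0.16220213] [-1.32977253 -0.92292872 -0.72845394]
278  82  85  85  86  86  86  87  87  88 100 138 170 189 188 148  95  85 114 194 221 224 197 171 184 202 217 213  96  43  48  44  53  74 125 140 141 125 103 130 114
281  84  85  84  86  85  86  84  86  90 114 133 152 160 148 142 158 175 184 190 199 207 164 175 208 219 213 113  47  49  52  54  66 116 133 132 129  91  93 116 152
284  88  86  87  84  87  87  87  87  88 105 136 134 134 133 132 132 133 135 134 135 135 134 138 140 143 146 155 169 172 147 138 131 142 142 135 114 108 121 126 161
287  89  88  88  87  86  86  87  87  93 134 138 135 135 134 134 134 136 133 131 131 132 135 152 166 144 132 126 128 134 134 135 137 136 137 139 145 146 154 172 185
290  86  86  85  86  86  87  88  97 133 139 135 135 134 133 134 136 134 131 131 133 135 158 201 185  84  40  49  50  54  86 162 194 163 137 114 124 136 131 131 136
293  87  87  88  87  88  88  89 103 123 112 118 130 129 133 135 134 133 131 131 134 144 164 168  80  40  38  41  44  70 126 165 175 170 146 113 119 141 138 137 137
296  87  88  88  89  86  87  88  87  88 
[... 955 characters left out ...]
  87  87  89  87  86  87 120 156 160 149 105 135 153 158 149 113  57  39  40  40  55  93 150 162 169 169 118 113 133 137 132 129 130 130 130 132 132 132
317  87  87  88  86  87  87  88  90 100 121 130 108 125 143 152 156 156  73  41  40  39  46  89 143 159 165 163 107 111 128 138 139 131 130 130 128 129 132 131 132
320 102  98  96  96  98  97  96  88  86  87  87  86  86  87  88  87  86  83  70  58  67  89 128 148 155 152 120 112 127 139 137 120 128 128 130 129 130 130 131 133
323 136 138 140 140 140 139 139 139 139 140 140 140 137 136 136 138 131 104  98  97  98  97 106 133 137 134 132 131 138 139 133 131 130 131 130 130 131 132 130 131
[306.63981043 265.46445498]
[306.27619048 264.57619048]
```

```bash
python3 - <<'E'
from h import *
G=lambda n:load(n)['image'].astype(float).sum(2)/3
a,b,c=G('side9'),G('side13'),G('side7')
for r in range(312,326): print(r,' '.join('%3d'%v for v in a[r,342:366]),' | ',' '.join('%3d'%v for v in b[r,342:366]))
s=G('side0'); print(load('side9')['xyz'],load('side13')['xyz'],cv2.phaseCorrelate(a[330:400,300:420],b[330:400,300:420]))
E
```

```text
312  87  86  87  86  97 149 159 157 139 114 148 156 155 140  79  41  38  39  45  77 126 158 164 166  |   88  88  87  86  96 149 159 157 140 114 147 157 155 139  79  40  41  38  46  78 125 157 163 166
313  87  87  86  85 104 152 161 154 126 128 150 158 154 128  64  37  39  40  45  85 143 161 166 170  |   87  87  86  86 105 151 160 153 126 128 150 157 154 128  62  39  40  40  46  84 144 161 166 170
314  88  86  84  88 122 156 160 149 106 134 154 157 150 112  54  38  39  43  56  92 149 162 168 170  |   89  87  86  87 120 156 160 149 105 135 153 158 149 113  57  39  40  40  55  93 150 162 169 169
315  87  88  88  95 138 155 158 143 110 140 155 156 144  87  42  38  37  43  68 115 153 163 168 152  |   88  87  88  94 138 156 158 142 111 139 154 156 144  86  42  37  40  45  67 114 154 162 166 150
316  86  87  88  91 130 147 148 123 116 144 156 157 144  78  39  38  39  47  77 123 155 163 166 122  |   89  87  87  92 129 147 149 123 116 143 156 155 142  81  43  39  41  46  76 124 156 162 165 120
317  87  88  88  87 102 121 130 107 124 143 150 154 155  72  38  36  37  48  88 144 159 165 165 108 
[... 1143 characters left out ...]
 136 137 132 103  98  99  97  98 105 132 138 136 133 131  |  140 139 139 139 139 140 140 140 137 136 136 138 131 104  98  97  98  97 106 133 137 134 132 131
324 136 137 137 139 139 140 139 140 140 139 141 141 142 138 137 136 136 137 137 139 142 140 140 138  |  138 136 139 138 141 141 140 140 139 140 139 140 141 137 138 137 137 137 138 141 140 141 138 140
325 112 126 135 140 138 139 141 141 140 140 139 139 141 141 141 140 141 139 140 140 140 139 141 140  |  113 125 135 139 137 139 142 142 141 140 139 140 141 142 141 140 139 140 141 141 139 140 140 141
[ 0.5315213  -0.74194523  0.48999704] [ 0.5315213  -0.74194523  0.48999704] ((0.046159639172053346, 0.0017218350770065172), 0.9993790265274713)
```

```bash
python3 -c "
from cell import arm
print(arm.sign_off())"
```

```text
the job is handed in; nothing more can be done
None
```

I handed the job in at 31 s; no verdict came back. In the last camera check the four phones stood upright and tight with their ends in line at the fence, and the keeper was fully down, pressed to its stop at 25 N. Finger force peaked at about 28 N, and I re-measured only the red screwdriver, which had not moved.

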